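# Lock the tool rest into the lathe's bayonet socket

### The job

Take the T-shaped tool rest out of its wooden stand and lower its post into the round socket at the end of the lathe's banjo, letting the cross pin down through the gaps in the socket's rim. Then twist it clockwise (seen from above) until the pin drops fully into the locking notches, and let go. Feel your way gently, never forcing the rest against the socket (keep well below 30 N), and leave the other things on the bench where they are.

Things in the scene. Friction and masses are not known exactly. Their poses are not given: they have to be found in the camera images.
- rest: Tool rest, steel, 0.4 to 0.75 kg: upright round post 28 mm dia with a dark bar across its top (T shape), 124 mm high. Origin: centre of the post's flat foot; z up the post, x along the bar, y along the cross pin. Foot rounded, with a flat 20 mm dia, full dia from 14 mm up. A half turn about z makes no difference. Starts upright in the stand, foot 16 mm above the bench.
- rest_pin (a point): middle of the cross pin (the lug), on the post axis 40 mm above the foot; axes as the rest's. The steel pin, 6 mm dia, runs through the post along y and sticks out 19 mm on both sides (66 mm tip to tip).
- rest_bar (a point): middle of the rest's top bar, 112 mm above the foot, the place to grasp; axes as the rest's. The bar is 140 long (x), 20 thick (y), 24 high (100 to 124 mm above the foot).
- stand: Dark wooden storage block 100 x 100 x 50 mm, fixed to the bench, with an upright bore 31 mm dia and 34 mm deep in its middle, in which the rest stands loosely, its pin just above the block. Origin: centre of underside.
- banjo: Banjo: the lathe's fixed cast arm with a round bayonet socket at its end nearest the robot. Origin: on the socket's upright axis at bench height; x along the arm, away from the robot over the lathe bed, z up. Socket body 74 mm dia, up to 106 mm above the bench; out of it stands a steel collar, 54 mm outer dia, 31 mm bore, 80 mm deep, rim 140 mm above the bench.
- mouth (a point): centre of the collar's rim, on the socket axis; axes as the banjo's, NOT turning with the collar. Two opposite gaps in the rim, each about 40 deg wide, let the pin in. Nominally the pin lies at +60 deg (counter-clockwise of banjo x) in the gaps, but the collar is clamped turned by up to 26 deg either way from that: look, or feel for the gaps. A pin lying on the rim has its centre 3 mm above it.
- ledge (a point): point on the socket axis 18 mm below the rim, the height of the ledge that floors the gaps (pin centre then 15 mm below the rim). From each gap the ledge runs clockwise (seen from above) under an 8 mm thick lip, in a channel 10 mm high cut through the collar wall, to the notch. The pin has about 5 deg of play either way in the gap.
- notch (a point): point on the socket axis 26 mm below the rim, the height of the two notch floors (pin centre then 23 mm below the rim). Notch centres lie 60 deg clockwise of the gap centres; each is about 40 deg wide, lies under the lip and ends at a wall; pin play about 5 deg either way. No spring: the pin drops by its weight or a light push of a few N.
- blank: Bystander: round bowl blank of pale wood, 90 dia x 55 high, loose; origin: centre of underside; leave it where it is
- wax: Bystander: small amber glass jar with steel cap, 70 dia x 55 high, loose; origin: centre of underside; leave it where it is
- faceplate: Bystander: small steel faceplate, a disc 70 dia x 10 with a hub 36 dia on it, 32 high in all, loose; origin: centre of underside; leave it where it is
- finial: Bystander: small turned wooden finial, 44 dia foot, 72 high, standing loose; origin: centre of underside; leave it where it is
- gouge: Bystander: turning gouge, brown wooden handle, 330 long, lying loose on the bench; origin: under the handle's middle, x towards the blade; leave it where it is
- skew: Bystander: skew chisel, dark wooden handle, 310 long, lying loose on the bench; origin: under the handle's middle, x towards the blade; leave it where it is
- billet: Bystander: brown wooden billet 160 x 60 x 60, loose; origin: centre of underside; leave it where it is
Mind the look-alikes: they are no part of the job. Leave any green, orange or purple look-alike of the rest alone.

How it is judged:
By the outcome, as a careful person would: the job done as asked, in the order asked, and still so for the second after the job is handed in, with the robot touching nothing.
It also fails if it takes over 72 s, if anything falls off the work surface, if the arm or the gripper's body presses on something with over 40 N, if the wrist force passes 120 N, or if a joint passes its speed limit or range.

### The arm

A 6-joint arm with a two-finger parallel gripper is mounted at the origin on the work surface. World frame = base frame: x ahead of the robot, y to its left, z up, the work surface at z = 0. Lengths are in m, angles in rad, forces in N, time in s.
With the tool pointing down it reaches from about 0.35 to 0.775 m from the base axis. Payload 5.5 kg.
Tool frame: the origin (TCP) lies midway between the tips of the shut fingers; the grasp point (between the pads) lies 19 mm behind it (hold_point_z is the distance from the TCP to the grasp point, in m); z points along the fingers, y is the direction in which the jaws open and shut (so a half turn about z gives the same grasp; the last joint's range is limited). The gripper opens to 85 mm and grips with 20 to 120 N. Pads are 22 mm wide; open, the fingers measure 114 mm over their backs; the gripper's body (76 mm by 85 mm) begins 54 mm behind the grasp point. The pads swing forward as they close: fully open they stand 13 mm farther back than shut.
Start: joints at [-1.384, 0.313, 0.046, 1.304, 0, 1.431], TCP at [0.185, -0.545, 0.231] pointing down, gripper open.
Joint ranges: [-2.76, 2.76], [-0.86, 1.69], [-1.03, 1.26], [-2.2, 2.34], [-1.47, 1.5], [-3.14, 3.14]. Speed limits (rad/s): [2.57, 2.57, 3.14, 3.14, 3.14, 3.14].

### API

Orientations are given as a unit quaternion [w, x, y, z].
In Python, from cell import state, capture, camera_model, close_job, hold_point_z gives the robot as it stands.
- The arm moves only by the tool carry_out, never from a script. Its argument "deltas" is a list of rows, each a list of 7 numbers: the turn, a rotation vector about the world's x, y, z in units of 45 degrees (1.0 is 45 degrees), then the shift along the world's x, y, z in units of 0.08 m (1.0 is 0.08 m), then the gripper command: -1 is fully open, 1 is shut, values between are in proportion. In form: [[rx, ry, rz, tx, ty, tz, grip], ...]. A call has 1 to 12 rows; each row is the pose to reach, as a shift and turn from the pose measured when the call began; what a row does not reach only later rows make up. A row lasts 1/12 s, in which the tool goes at most 41.7 mm and 7.16 degrees, less where a joint would pass 70% of its speed; a pose out of reach is approached as far as the arm can. A call with a number of a shift or a turn outside -1 to 1 is refused whole. A call with a gripper value outside its range is refused whole. The fingers move at their own pace and stop on an object; "grip_force" is the grip in N (left out, the last holds). Time passes only in rows, so rows that repeat a pose let the fingers close. It gives the time, the measured TCP pose, the force and the opening at its end, in the units of the state.
- state(): the state, without advancing time (a new reading comes with each control period).
- capture(name): name is "scene" or "side" or "wrist"; returns (picture, depth): 480x640x3 uint8, red, green, blue; 480x640 float32, m along the optical axis (not along the pixel's ray), 0 where there is no reading.
- camera_model(name): a dict with "fx", "fy", "cx", "cy" (pixels), "k1" (the pictures are not rectified: a ray, as slopes to the right and down, at radius r is drawn at 1 + k1 r^2 times it, then the intrinsics apply), "R" (3x3) and "t" (3): a world point X has camera coordinates R X + t. Camera axes: x right, y down, z forward; pixel columns grow to the right and rows downward; lengths in m; the calibration is good to about 2 mm. A picture is of the moment at which its call begins: read the wrist's pose just before it. camera_model takes no time and is no camera call; for the wrist camera it gives the pose at the moment of the call.
- close_job(): hands the job in, once; it reports no verdict.
The state is a dict: "time_s": time; "joints": joint angles; "qd": joint speeds; "effort": joint torques, N m; "tcp_pos": TCP position; "tool_rot": TCP orientation; "wrist_force": force on the tool from outside, world axes, zero at the start; "ft_torque": the same for the moment, N m; "width": opening from 0.0 (shut) to 1.0 (fully open).
Only numpy, scipy, OpenCV 4.12 (cv2) and the standard library are available. Lean on these libraries where they do the work, as an engineer would, in place of code of your own. Each camera call takes 0.05 s, during which the arm holds its last target.

## Working session

There is one attempt and no reset: what is moved stays moved. The work goes in short steps, Python scripts to look and compute and a tool call to move; the robot and the scene stay as the last step left them, time stands still between calls to the robot, and variables do not carry over. Pictures are saved under pics/ and viewed, and the job is handed in when it is done.

Besides the shell and the picture viewer there is one more tool, called after ">>>" by a JSON object that holds its "name" and its "arguments", one argument or row to a line. carry_out: Moves the arm, as the interface text tells. Its arguments: {"type":"object","properties":{"deltas":{"type":"array"},"grip_force":{"type":"number"}},"required":["deltas"]}

```bash
mkdir -p pics; ls; python3 - <<'E'
from cell import state, capture, camera_model, hold_point_z
import cv2, numpy as np
print(state(), hold_point_z)
for n in ["scene","side","wrist"]:
    m=camera_model(n); print(n,m)
    p,d=capture(n); cv2.imwrite(f"pics/{n}0.png",p[:,:,::-1]); np.savez(f"{n}0.npz",p=p,d=d,**{k:np.array(v) for k,v in m.items()})
E
```

```text
pics
{'time_s': 0.0, 'joints': array([-1.38362250e+00,  3.14007002e-01,  4.49464037e-02,  1.30356021e+00,
       -3.28499930e-05,  1.43118617e+00]), 'qd': array([ 0.00014262,  0.00125694, -0.00045823,  0.00108927,  0.00099697,
       -0.00098976]), 'effort': array([-1.28186235e-03, -4.80622852e+01,  2.98533618e+01,  1.93934399e-02,
       -8.84276255e-05,  2.72478573e-06]), 'tcp_pos': array([ 0.18445424, -0.54407186,  0.23039177]), 'tool_rot': array([-9.11592250e-04,  9.86680786e-01,  1.62665898e-01, -3.81130639e-05]), 'wrist_force': array([-0.20204457,  0.37225172,  0.46174595]), 'ft_torque': array([0.03284861, 0.02443377, 0.03880362]), 'width': 0.9976054824460587} 0.0187
scene {'fx': 554.5949846282, 'fy': 554.5949846282, 'cx': 322.13743925110293, 'cy': 244.31160199383436, 'k1': 0.031659614048727316, 'R': array([[-0.73691011,  0.67574135,  0.01836085],
       [ 0.52508861,  0.58930354, -0.61400594],
       [-0.42572932, -0.44282611, -0.78908782]]), 't': array([ 0.34932443, -0.12302473,  1.69307994])}
side {'fx': 522.6401968230732, 'fy': 522.6401968230732, 'cx': 324.8072906607411, 'cy': 245.4656524542986, 'k1': -0.13855221872632803, 'R': array([[-0.74603094, -0.66565164, -0.01859391],
       [-0.43710795,  0.51057297, -0.74044033],
       [ 0.50236887, -0.54426386, -0.67186485]]), 't': array([0.30183669, 0.27763763, 1.50125494])}
wrist {'fx': 339.12314372478244, 'fy': 339.12314372478244, 'cx': 321.9615539469045, 'cy': 239.17631196789938, 'k1': -0.03918322055745253, 'R': array([[ 0.32019784, -0.94734686, -0.00269619],
       [-0.90141964, -0.30554767,  0.30672995],
       [-0.29140347, -0.09578387, -0.95179277]]), 't': array([-0.57408154, -0.03960963,  0.38004233])}
```

View pics/scene0.png

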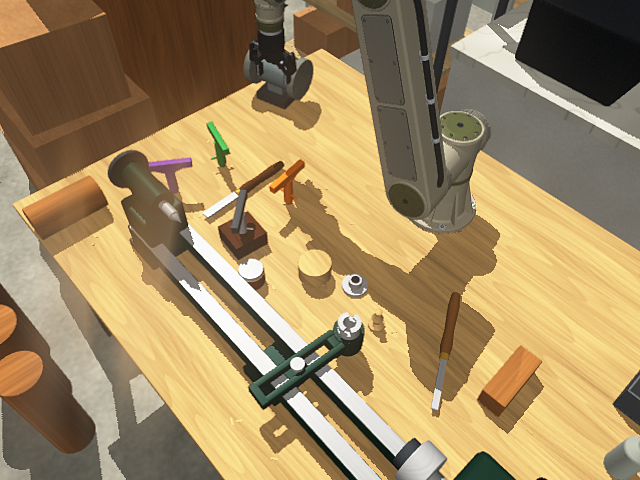

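View pics/side0.png

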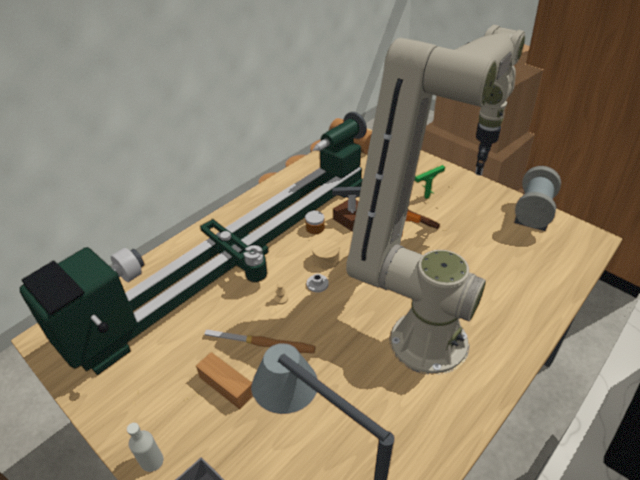

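View pics/wrist0.png

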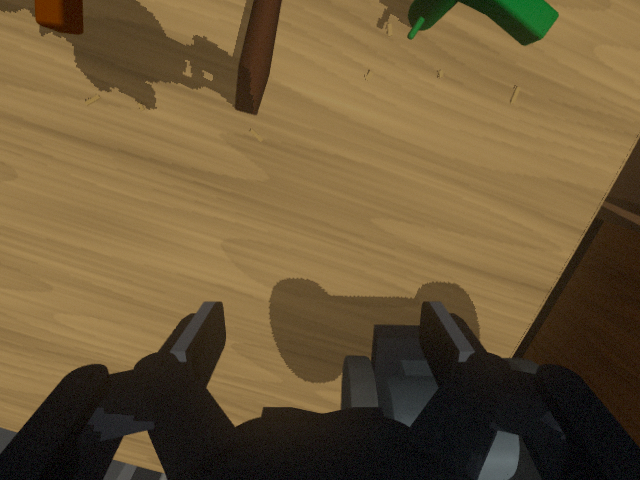

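The real rest is the dark steel T in the wooden block at scene (240,215). The look-alikes are purple (172,170), green (218,145) and orange (288,180), all standing directly on the bench. The banjo socket is at (348,328). I'll enlarge the rest and the socket.

```bash
cat > h.py <<'E'
import numpy as np, cv2
def load(f): return dict(np.load(f))
def ray(m,u,v):
    K=(u-m['cx'])/m['fx'],(v-m['cy'])/m['fy']
    xd=np.array(K,float); x=xd.copy()
    for _ in range(20): x=xd/(1+m['k1']*(x@x))
    R=np.array(m['R']);t=np.array(m['t'])
    return -R.T@t, R.T@np.array([x[0],x[1],1.])
def onz(m,u,v,z):
    o,d=ray(m,u,v); return o+d*(z-o[2])/d[2]
def dep(m,u,v,d):
    o,r=ray(m,u,v); return o+r*d
def cloud(m,d):
    v,u=np.mgrid[0:480,0:640]
    x=np.stack([(u-m['cx'])/m['fx'],(v-m['cy'])/m['fy']],-1); xd=x.copy()
    for _ in range(15): x=xd/(1+m['k1']*(x**2).sum(-1,keepdims=True))
    pc=np.concatenate([x*d[...,None],d[...,None]],-1)
    return (pc-np.array(m['t']))@np.array(m['R'])
def proj(m,X):
    c=np.array(m['R'])@np.array(X)+np.array(m['t']); x=c[:2]/c[2]; x=x*(1+m['k1']*(x@x))
    return x[0]*m['fx']+m['cx'],x[1]*m['fy']+m['cy']
E
python3 - <<'E'
from h import *
s=load('scene0.npz');p=s['p'][:,:,::-1]
a=cv2.resize(p[170:270,190:310],None,fx=5,fy=5,interpolation=cv2.INTER_CUBIC)
b=cv2.resize(p[300:360,310:400],None,fx=8,fy=8,interpolation=cv2.INTER_CUBIC)
cv2.imwrite('pics/c1.png',a);cv2.imwrite('pics/c2.png',b)
C=cloud(s,s['d'])
# rest bar region
sub=C[175:260,200:280].reshape(-1,3); ok=(sub[:,2]>.125)&(sub[:,2]<.15)
q=sub[ok];print(len(q),q.mean(0),q.min(0),q.max(0))
w,V=np.linalg.eigh(np.cov(q[:,:2].T));print(w,V[:,1],np.degrees(np.arctan2(V[1,1],V[0,1])))
pr=(q[:,:2]-q[:,:2].mean(0))@V[:,1];print(pr.min(),pr.max())
# socket
sub=C[300:360,320:380].reshape(-1,3)
print(np.histogram(sub[:,2],bins=np.arange(0,.2,.01)))
q=sub[(sub[:,2]>.134)&(sub[:,2]<.146)];print(len(q),q.mean(0),q.min(0),q.max(0))
for z in np.arange(.05,.2,.01):
    pass
E
```

```text
346 [ 0.52532667 -0.27361475  0.13647911] [ 0.37078051 -0.33079133  0.12505472] [ 0.57947888 -0.22456199  0.14395843]
[0.00011514 0.00193935] [-0.78522997 -0.61920424] -141.74195312158704
-0.06728333810501975 0.1408989603078583
(array([690,  52,   3,  34,  55,  37,  77,  57,  80, 160, 617, 105,  76,
       206,  49,   0,   0,   0,   0]), array([0.  , 0.01, 0.02, 0.03, 0.04, 0.05, 0.06, 0.07, 0.08, 0.09, 0.1 ,
       0.11, 0.12, 0.13, 0.14, 0.15, 0.16, 0.17, 0.18, 0.19]))
235 [0.54806538 0.16983141 0.13841867] [0.52013841 0.14187068 0.13410812] [0.5746022  0.19682353 0.14391075]
```

View pics/c1.png

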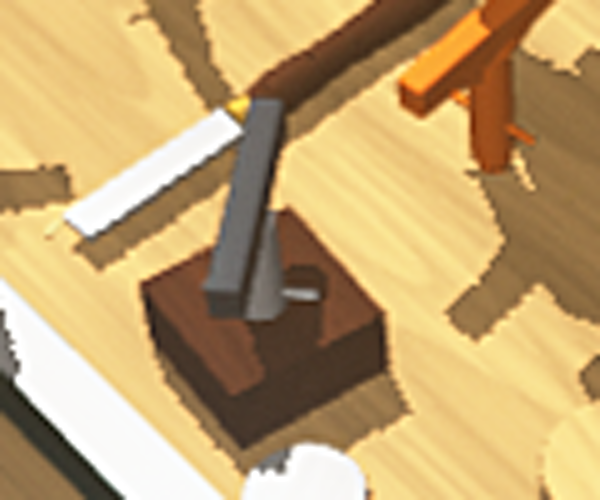

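View pics/c2.png

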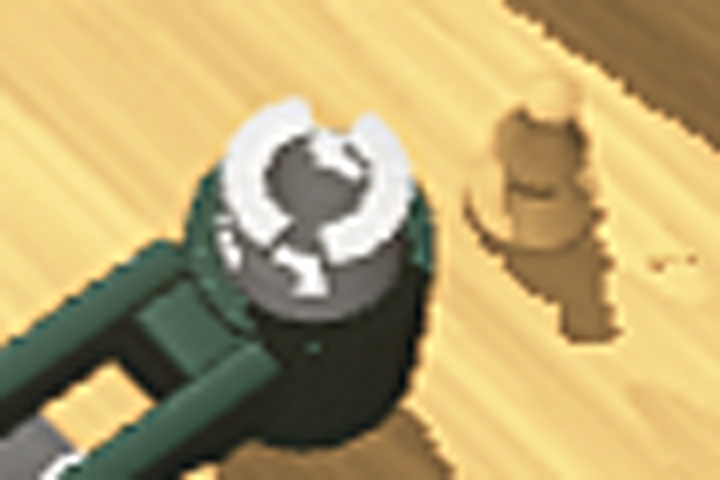

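```bash
python3 - <<'E'
from h import *
s=load('scene0.npz');C=cloud(s,s['d'])
# bar top face: component near pixel (238,205)
hsv=cv2.cvtColor(s['p'],cv2.COLOR_RGB2HSV)
M=((C[...,2]>.115)&(C[...,2]<.155)).astype(np.uint8); 
M[:, :225]=0;M[:,252:]=0;M[:185]=0;M[240:]=0
n,l,st,ce=cv2.connectedComponentsWithStats(M);i=1+np.argmax(st[1:,4]);print(st[i],ce[i])
q=C[l==i];print(q.mean(0),np.percentile(q[:,2],[5,50,95]))
t=q[q[:,2]>.134]
(c,wh,an)=cv2.minAreaRect((t[:,:2]*1000).astype(np.float32));print(c,wh,an, t[:,2].mean())
# stand top
u,v=np.meshgrid(np.arange(640),np.arange(480))
S=(np.abs(C[...,2]-.05)<.006)&(u>210)&(u<275)&(v>200)&(v<260)
q=C[S];print('stand',cv2.minAreaRect((q[:,:2]*1000).astype(np.float32)),len(q))
# rim fit
S=(np.abs(C[...,2]-.14)<.007)&(u>325)&(u<372)&(v>305)&(v<345)
q=C[S];h=cv2.convexHull((q[:,:2]*1000).astype(np.float32));print('rim',cv2.minEnclosingCircle(h),np.median(q[:,2]))
# bright rim colour mask, projected on z=.14
g=s['p'].min(-1); B=((g>215)&(u>325)&(u<372)&(v>305)&(v<345))
P=np.array([onz(s,a,b,.14)[:2] for b,a in zip(*np.nonzero(B))])*1000
print('bright',len(P),cv2.minEnclosingCircle(cv2.convexHull(P.astype(np.float32))))
for uv in [(351.5,315.6),(348.1,330)]: print(onz(s,*uv,.14))
print('arm nut',C[364,297], C[395,258],C[372,250], C[352,330])
E
```

```text
[231 190  17  44 388] [239.27319588 211.58505155]
[ 0.52869533 -0.27124451  0.13460282] [0.1190246  0.13667704 0.14142656]
(524.1154174804688, -277.7250061035156) (141.1473388671875, 20.397768020629883) 42.980003356933594 0.13808378486366396
stand ((526.0177612304688, -249.68853759765625), (163.79502868652344, 103.40279388427734), 84.85385131835938) 737
rim ((546.3519287109375, 169.52906799316406), 28.487728118896484) 0.1384848850623443
bright 213 ((552.4828491210938, 171.95242309570312), 31.041536331176758)
[0.53234895 0.16039722 0.14      ]
[0.56448703 0.18216097 0.14      ]
arm nut [0.69750232 0.15778359 0.11357303] [0.80483619 0.15320976 0.10578729] [0.76800883 0.06776525 0.03058985] [0.6210973  0.18384557 0.10881051]
```

>>> {"name": "carry_out", "arguments": {
  "deltas": [
    [0, 0, 0.18, 0.5, 0.4, 0.1, -1],
    [0, 0, 0.36, 1, 0.8, 0.25, -1],
    [0, 0, 0.54, 1, 0.8, 0.25, -1],
    [0, 0, 0.54, 1, 0.8, 0.25, -1]
  ]
}}

```text
time_s: 0.48
tcp_pos: [0.2674, -0.4777, 0.2517]
tool_rot: [-0.0, 0.929, 0.371, 0.001]
wrist_force: [-0.5, -0.7, 0.6]
width: 1.001
```

>>> {"name": "carry_out", "arguments": {
  "deltas": [
    [0, 0, 0, 0.5, 0.4, 0, -1],
    [0, 0, 0, 1, 0.8, 0, -1],
    [0, 0, 0, 1, 0.8, 0, -1],
    [0, 0, 0, 1, 0.8, 0, -1]
  ]
}}

```text
time_s: 0.82
tcp_pos: [0.3501, -0.4106, 0.2517]
tool_rot: [-0.001, 0.928, 0.374, 0.001]
wrist_force: [-0.4, -0.0, -0.3]
width: 1.003
```

>>> {"name": "carry_out", "arguments": {
  "deltas": [
    [0, 0, 0, 0.5, 0.4, 0, -1],
    [0, 0, 0, 1, 0.8, 0, -1],
    [0, 0, 0, 1, 0.8, 0, -1],
    [0, 0, 0, 1, 0.8, 0, -1]
  ]
}}

```text
time_s: 1.15
tcp_pos: [0.4325, -0.3442, 0.2513]
tool_rot: [-0.001, 0.927, 0.376, 0.002]
wrist_force: [0.1, -0.1, -0.2]
width: 1.0
```

```bash
python3 - <<'E'
from cell import state, capture, camera_model
from h import *
m=camera_model('wrist');p,d=capture('wrist');cv2.imwrite('pics/w1.png',p[:,:,::-1]);np.savez('w1.npz',p=p,d=d,**{k:np.array(v) for k,v in m.items()})
print(-np.array(m['R']).T@m['t'],state()['tcp_pos'])
C=cloud(m,d)
q=C[(C[...,2]>.134)&(C[...,2]<.148)&(np.hypot(C[...,0]-.524,C[...,1]+.278)<.085)]
print(len(q),q.mean(0),cv2.minAreaRect((q[:,:2]*1000).astype(np.float32)))
E
```

```text
[ 0.48855489 -0.29043521  0.39346319] [ 0.4311304  -0.34547228  0.25131227]
5247 [ 0.52221264 -0.28584127  0.13889905] ((519.598876953125, -288.58538818359375), (121.48649597167969, 20.359954833984375), 42.67831802368164)
```

View pics/w1.png

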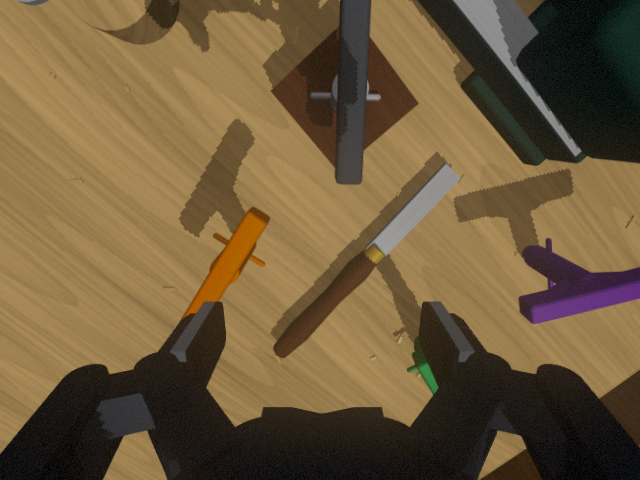

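>>> {"name": "carry_out", "arguments": {
  "deltas": [
    [0, 0, 0, 0.5, 0.4, 0, -1],
    [0, 0, 0, 1, 0.8, 0, -1],
    [0, 0, 0, 1, 0.8, 0, -1],
    [0, 0, 0, 1, 0.8, 0, -1],
    [0, 0, 0, 1, 0.8, 0, -1]
  ]
}}

```text
time_s: 1.62
tcp_pos: [0.5109, -0.2818, 0.2508]
tool_rot: [-0.001, 0.927, 0.376, 0.0]
wrist_force: [-0.1, 0.3, 0.2]
width: 1.001
```

```bash
python3 - <<'E'
from cell import state, capture, camera_model
from h import *
m=camera_model('wrist');p,d=capture('wrist');cv2.imwrite('pics/w2.png',p[:,:,::-1]);np.savez('w2.npz',p=p,d=d,**{k:np.array(v) for k,v in m.items()})
st=state();print(st['tcp_pos'],st['tool_rot'],st['joints'])
C=cloud(m,d)
S=(C[...,2]>.134)&(C[...,2]<.148)&(np.hypot(C[...,0]-.524,C[...,1]+.278)<.09)
q=C[S];vv,uu=np.nonzero(S);print(uu.min(),uu.max(),vv.min(),vv.max())
print(len(q),q.mean(0),cv2.minAreaRect((q[:,:2]*1000).astype(np.float32)))
E
```

```text
[ 0.51033768 -0.28235158  0.25091038] [-1.35835997e-03  9.27009559e-01  3.75035048e-01  3.80980049e-04] [-0.6440127   0.32695965  0.11298718  1.35875744  0.00205485  1.728708  ]
322 353 128 302
4476 [ 0.53014592 -0.27825042  0.1389869 ] ((525.925537109375, -282.3583984375), (139.5908966064453, 20.051620483398438), 42.883792877197266)
```

View pics/w2.png

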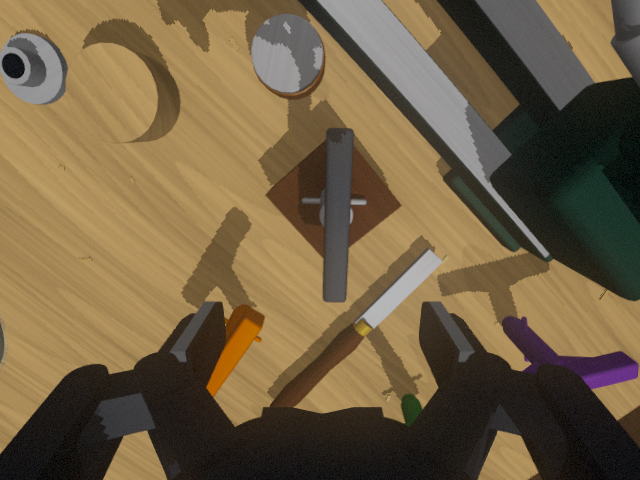

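>>> {"name": "carry_out", "arguments": {
  "deltas": [
    [0, 0, -0.025, 0.19, 0.01, 0, -1],
    [0, 0, -0.025, 0.19, 0.01, -0.5, -1],
    [0, 0, -0.025, 0.19, 0.01, -1, -1],
    [0, 0, -0.025, 0.19, 0.01, -1, -1],
    [0, 0, -0.025, 0.19, 0.01, -1, -1]
  ]
}}

```text
time_s: 2.08
tcp_pos: [0.5224, -0.2815, 0.169]
tool_rot: [-0.004, 0.931, 0.365, -0.002]
wrist_force: [0.7, 0.2, 0.4]
width: 1.0
```

```bash
python3 - <<'E'
from cell import state, capture, camera_model
from h import *
m=camera_model('wrist');p,d=capture('wrist');cv2.imwrite('pics/w3.png',p[:,:,::-1])
st=state();print(st['tcp_pos'],st['tool_rot'],st['joints'])
C=cloud(m,d)
S=(C[...,2]>.134)&(C[...,2]<.148)&(np.hypot(C[...,0]-.524,C[...,1]+.278)<.09)
q=C[S];vv,uu=np.nonzero(S);print(uu.min(),uu.max(),vv.min(),vv.max())
print(len(q),q.mean(0),cv2.minAreaRect((q[:,:2]*1000).astype(np.float32)))
E
```

```text
[ 0.52446566 -0.28266708  0.17173308] [-1.67013941e-03  9.31014680e-01  3.64977912e-01  3.26598501e-05] [-0.62995239  0.37778081 -0.00833296  1.18746462  0.00184983  1.76441844]
309 348 143 377
8388 [ 0.53265204 -0.27639586  0.13898305] ((526.265625, -282.30645751953125), (139.66070556640625, 20.156593322753906), 42.936927795410156)
```

View pics/w3.png

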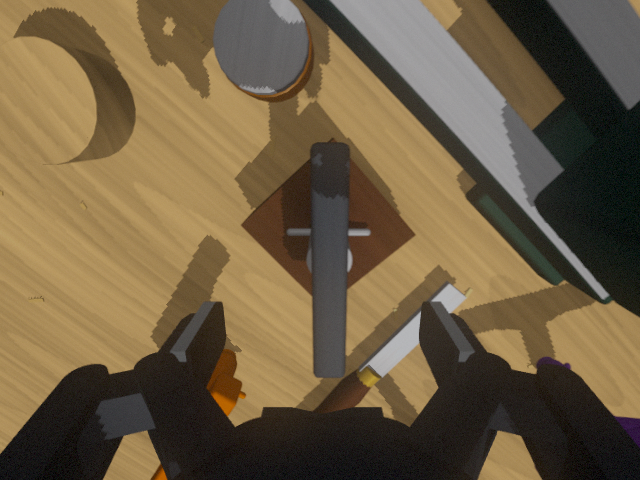

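>>> {"name": "carry_out", "arguments": {
  "deltas": [
    [0, 0, 0, 0.02, 0, -0.3, -1],
    [0, 0, 0, 0.02, 0, -0.6, -1],
    [0, 0, 0, 0.02, 0, -0.67, -1],
    [0, 0, 0, 0.02, 0, -0.67, -1],
    [0, 0, 0, 0.02, 0, -0.67, -1],
    [0, 0, 0, 0.02, 0, -0.67, -1]
  ]
}}

```text
time_s: 2.63
tcp_pos: [0.5273, -0.2838, 0.1207]
tool_rot: [-0.0, 0.931, 0.365, 0.001]
wrist_force: [-0.2, 0.0, -0.5]
width: 1.001
```

```bash
python3 - <<'E'
from cell import state, capture, camera_model
from h import *
st=state();print(st['tcp_pos'],st['tool_rot'],st['wrist_force'])
p,d=capture('wrist');cv2.imwrite('pics/w4.png',p[:,:,::-1])
E
```

```text
[ 0.5272854  -0.2838127   0.12072672] [-3.20521244e-05  9.31051319e-01  3.64886820e-01  1.02371380e-03] [-0.23337385  0.03508954 -0.50944086]
```

View pics/w4.png

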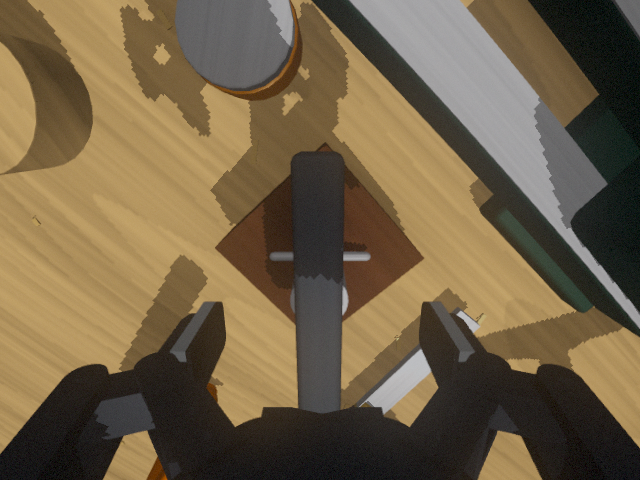

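The bar lies between the open pads (bar at column ~320, fingers at ~215 and ~430). Closing.

>>> {"name": "carry_out", "arguments": {
  "deltas": [
    [0, 0, 0, 0, 0, -0.02, 1],
    [0, 0, 0, 0, 0, -0.02, 1],
    [0, 0, 0, 0, 0, -0.02, 1],
    [0, 0, 0, 0, 0, -0.02, 1],
    [0, 0, 0, 0, 0, -0.02, 1],
    [0, 0, 0, 0, 0, -0.02, 1],
    [0, 0, 0, 0, 0, -0.02, 1],
    [0, 0, 0, 0, 0, -0.02, 1]
  ],
  "grip_force": 70
}}

```text
time_s: 3.35
tcp_pos: [0.5273, -0.2836, 0.1192]
tool_rot: [-0.0, 0.931, 0.365, 0.001]
wrist_force: [-0.9, 0.6, 1.8]
width: 0.218
```

>>> {"name": "carry_out", "arguments": {
  "deltas": [
    [0, 0, 0, 0, 0, 0.25, 1],
    [0, 0, 0, 0, 0, 0.5, 1],
    [0, 0, 0, 0, 0, 0.75, 1],
    [0, 0, 0, 0, 0, 1, 1],
    [0, 0, 0, 0, 0, 1, 1]
  ]
}}

```text
time_s: 3.77
tcp_pos: [0.5286, -0.2846, 0.2022]
tool_rot: [0.002, 0.931, 0.365, 0.002]
wrist_force: [0.8, -1.1, -5.0]
width: 0.219
```

>>> {"name": "carry_out", "arguments": {
  "deltas": [
    [0, 0, 0, 0, 0, 0.5, 1],
    [0, 0, 0, 0, 0, 1, 1],
    [0, 0, 0, 0, 0, 1, 1],
    [0, 0, 0, 0, 0, 1, 1]
  ]
}}

```text
time_s: 4.1
tcp_pos: [0.5296, -0.2854, 0.2833]
tool_rot: [0.004, 0.931, 0.365, 0.003]
wrist_force: [1.1, -0.2, -5.4]
width: 0.213
```

```bash
python3 - <<'E'
from cell import state, capture, camera_model
from h import *
st=state();print(st['tcp_pos'],st['tool_rot'],st['wrist_force'],st['width'],st['ft_torque'])
for n in ['wrist','scene']:
    m=camera_model(n);p,d=capture(n);cv2.imwrite(f'pics/{n}5.png',p[:,:,::-1]);np.savez(f'{n}5.npz',p=p,d=d,**{k:np.array(v) for k,v in m.items()})
E
```

```text
[ 0.52962269 -0.28536907  0.2832733 ] [0.00358375 0.93100303 0.36497857 0.00334114] [ 1.10632968 -0.18883931 -5.39690497] 0.21301789731676843 [-0.0061511   0.02395013 -0.0166762 ]
```

View pics/wrist5.png

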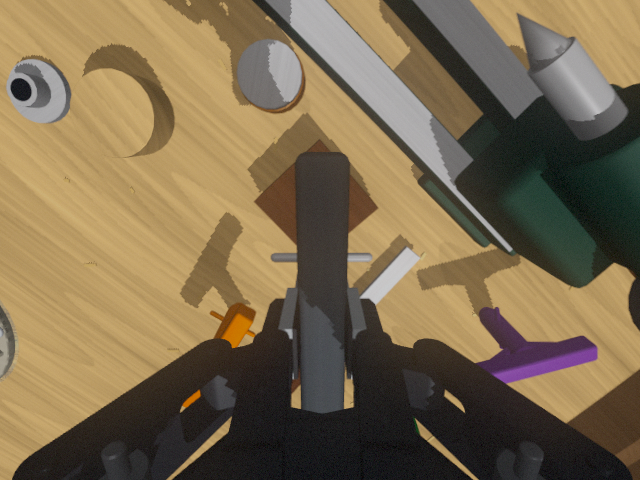

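View pics/scene5.png

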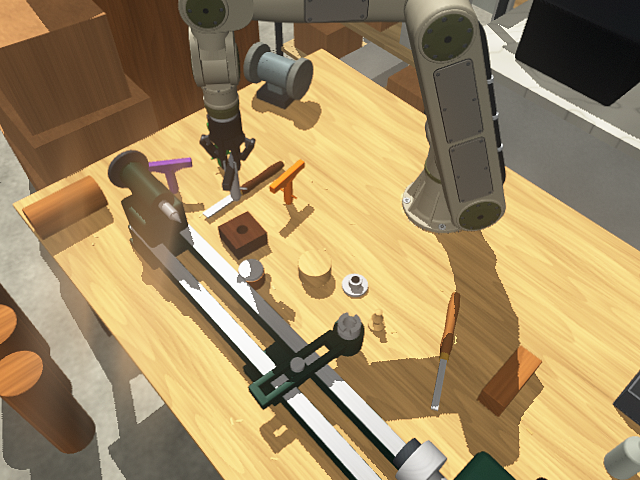

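>>> {"name": "carry_out", "arguments": {
  "deltas": [
    [0, 0, 0.12, 0, 0.4, 0.05, 1],
    [0, 0, 0.24, 0, 0.8, 0.1, 1],
    [0, 0, 0.36, 0, 1, 0.1, 1],
    [0, 0, 0.36, 0, 1, 0.1, 1]
  ]
}}

```text
time_s: 4.53
tcp_pos: [0.5266, -0.2002, 0.2851]
tool_rot: [-0.003, 0.869, 0.495, 0.001]
wrist_force: [-0.5, -0.2, -4.6]
width: 0.22
```

>>> {"name": "carry_out", "arguments": {
  "deltas": [
    [0, 0, 0.12, 0, 0.4, 0, 1],
    [0, 0, 0.24, 0, 0.8, 0, 1],
    [0, 0, 0.36, 0, 1, 0, 1],
    [0, 0, 0.36, 0, 1, 0, 1]
  ]
}}

```text
time_s: 4.87
tcp_pos: [0.5253, -0.1168, 0.2826]
tool_rot: [-0.005, 0.788, 0.615, -0.001]
wrist_force: [-0.1, -0.8, -4.0]
width: 0.216
```

>>> {"name": "carry_out", "arguments": {
  "deltas": [
    [0, 0, 0.12, 0, 0.4, 0, 1],
    [0, 0, 0.24, 0, 0.8, 0, 1],
    [0, 0, 0.36, 0, 1, 0, 1],
    [0, 0, 0.36, 0, 1, 0, 1]
  ]
}}

```text
time_s: 5.2
tcp_pos: [0.5243, -0.0344, 0.2805]
tool_rot: [-0.007, 0.692, 0.722, -0.002]
wrist_force: [-1.6, -1.4, -5.0]
width: 0.221
```

>>> {"name": "carry_out", "arguments": {
  "deltas": [
    [0, 0, 0.12, 0, 0.4, 0, 1],
    [0, 0, 0.24, 0, 0.8, 0, 1],
    [0, 0, 0.36, 0, 1, 0, 1],
    [0, 0, 0.36, 0, 1, 0, 1],
    [0, 0, 0.36, 0, 1, 0, 1],
    [0, 0, 0.36, 0, 1, 0, 1]
  ]
}}

```text
time_s: 5.7
tcp_pos: [0.5242, 0.0445, 0.2793]
tool_rot: [-0.007, 0.585, 0.811, -0.004]
wrist_force: [-1.2, 0.0, -4.6]
width: 0.215
```

```bash
python3 - <<'E'
from cell import state, capture, camera_model
from h import *
st=state();print(st['tcp_pos'],st['tool_rot'],st['wrist_force'],st['width'],st['joints'])
for n in ['wrist']:
    m=camera_model(n);p,d=capture(n);cv2.imwrite(f'pics/{n}6.png',p[:,:,::-1]);np.savez(f'{n}6.npz',p=p,d=d,**{k:np.array(v) for k,v in m.items()})
print(proj(m,[.546,.1695,.14]))
E
```

```text
[0.52423793 0.04448922 0.27931764] [-0.00700604  0.5847216   0.81119509 -0.00375403] [-1.19232219  0.01724458 -4.59013381] 0.21504155017270388 [-6.85740792e-02  2.21928414e-01  4.09334736e-02  1.40566575e+00
  1.01807269e-03  1.18053706e+00]
(np.float64(403.34740706452476), np.float64(86.8268735475447))
```

View pics/wrist6.png

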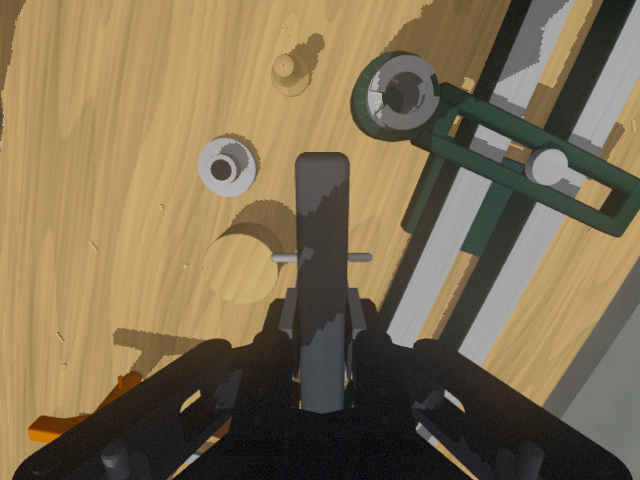

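```bash
python3 - <<'E'
from h import *
m=load('wrist6.npz');C=cloud(m,m['d'])
p=m['p'][:,:,::-1]
cv2.imwrite('pics/c6.png',cv2.resize(cv2.convertScaleAbs(p[40:150,345:455],alpha=1.3),None,fx=5,fy=5,interpolation=cv2.INTER_CUBIC))
S=(np.abs(C[...,2]-.139)<.006)&(np.hypot(C[...,0]-.546,C[...,1]-.1695)<.04)
q=C[S][:,:2]*1000;print(len(q),np.median(C[S][:,2]),cv2.minEnclosingCircle(cv2.convexHull(q.astype(np.float32))))
# circle fit from outer boundary
c=np.array(cv2.minEnclosingCircle(cv2.convexHull(q.astype(np.float32)))[0])
ang=np.degrees(np.arctan2(*(q-c).T[::-1]));r=np.hypot(*(q-c).T)
sel=(r>18)&(r<26)
h,_=np.histogram(ang[sel],bins=np.arange(-180,181,6));print(dict(zip(range(-180,180,6),h)))
print('banjo dir',C[165,547],C[210,610])
E
```

```text
2314 0.13915709925697656 ((549.154052734375, 166.1474609375), 27.373897552490234)
{-180: np.int64(35), -174: np.int64(31), -168: np.int64(28), -162: np.int64(0), -156: np.int64(0), -150: np.int64(0), -144: np.int64(0), -138: np.int64(0), -132: np.int64(12), -126: np.int64(32), -120: np.int64(28), -114: np.int64(35), -108: np.int64(30), -102: np.int64(30), -96: np.int64(33), -90: np.int64(30), -84: np.int64(30), -78: np.int64(30), -72: np.int64(31), -66: np.int64(26), -60: np.int64(32), -54: np.int64(30), -48: np.int64(32), -42: np.int64(29), -36: np.int64(32), -30: np.int64(34), -24: np.int64(28), -18: np.int64(32), -12: np.int64(30), -6: np.int64(31), 0: np.int64(32), 6: np.int64(34), 12: np.int64(14), 18: np.int64(0), 24: np.int64(0), 30: np.int64(0), 36: np.int64(0), 42: np.int64(0), 48: np.int64(11), 54: np.int64(35), 60: np.int64(32), 66: np.int64(34), 72: np.int64(34), 78: np.int64(34), 84: np.int64(35), 90: np.int64(35), 96: np.int64(34), 102: np.int64(30), 108: np.int64(37), 114: np.int64(39), 120: np.int64(30), 126: np.int64(36), 132: np.int64(36), 138: np.int64(36), 144: np.int64(34), 150: np.int64(33), 156: np.int64(35), 162: np.int64(32), 168: np.int64(35), 174: np.int64(34)}
banjo dir [0.69522708 0.15588695 0.11691538] [0.79189293 0.1407232  0.09559448]
```

View pics/c6.png

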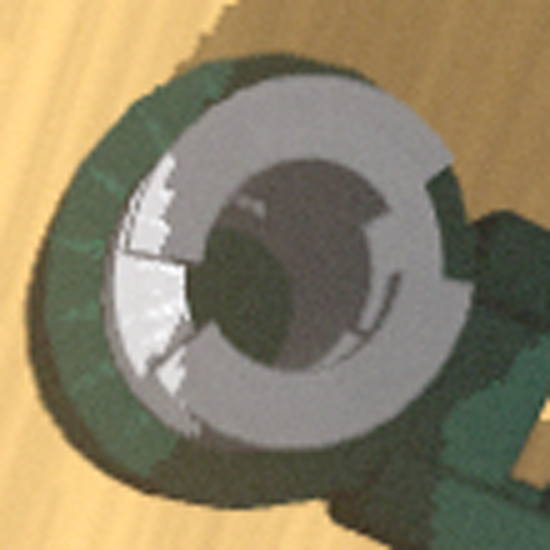

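```bash
cat > rest.py <<'E'
from h import *
def rest(m,tcp,verbose=1):
    C=cloud(m,m['d']); v,u=np.mgrid[0:480,0:640]
    ztop=tcp[2]+.0205
    S=(np.abs(C[...,2]-ztop)<.006)&(u>285)&(u<360)&(v>140)&(v<420)
    q=C[S]; r=cv2.minAreaRect((q[:,:2]*1000).astype(np.float32))
    print('bar',len(q),np.median(q[:,2]),r)
    # edges
    top=q[:,:2]; c=np.array(r[0])/1000
    B=cv2.boxPoints(r)/1000; 
    # pin
    zp=tcp[2]-.063
    P=(np.abs(C[...,2]-zp)<.012)&(u>262)&(u<380)&(v>240)&(v<275)
    q=C[P];print('pin',len(q),q.mean(0),q.min(0),q.max(0),'uv',u[P].min(),u[P].max(),v[P].min(),v[P].max())
    r=cv2.minAreaRect((q[:,:2]*1000).astype(np.float32));print(r)
    return B
E
python3 - <<'E'
from rest import *
m=load('wrist6.npz');tcp=np.array([0.52423793,0.04448922,0.27931764])
B=rest(m,tcp);print(B)
# direction
q=np.array([-0.00700604,0.5847216,0.81119509,-0.00375403])
from scipy.spatial.transform import Rotation as R
print(R.from_quat(q[[1,2,3,0]]).as_matrix())
E
```

```text
bar 12947 0.29925725440257955 ((520.382568359375, 56.469478607177734), (30.484149932861328, 115.05870819091797), 16.907522201538086)
pin 439 [0.52201621 0.04502517 0.2175759 ] [0.49143279 0.03263577 0.213623  ] [0.55317154 0.05649474 0.22126285] uv 271 371 253 261
((522.197021484375, 44.89918518066406), (64.93800354003906, 5.732504367828369), 18.14811897277832)
[[ 0.48906818  0.10707933]
 [ 0.52253044 -0.00300601]
 [ 0.55169696  0.00585963]
 [ 0.51823467  0.11594497]]
[[-0.31610313  0.94859398 -0.01575666]
 [ 0.94869918  0.31617312  0.00210266]
 [ 0.00697641 -0.01428367 -0.99987365]]
```

>>> {"name": "carry_out", "arguments": {
  "deltas": [
    [0, -0.01, 0.12, 0.05, 0.3, 0, 1],
    [0, -0.02, 0.24, 0.1, 0.6, 0, 1],
    [0, -0.02, 0.32, 0.16, 0.8, 0, 1],
    [0, -0.02, 0.32, 0.16, 0.8, 0, 1],
    [0, -0.02, 0.32, 0.16, 0.8, 0, 1],
    [0, -0.02, 0.32, 0.16, 0.8, 0, 1]
  ]
}}

```text
time_s: 6.25
tcp_pos: [0.5371, 0.1071, 0.2792]
tool_rot: [-0.0, 0.48, 0.877, -0.0]
wrist_force: [0.5, -0.1, -4.9]
width: 0.22
```

```bash
cat > look.py <<'E'
import sys
from cell import state, capture, camera_model
from rest import *
from scipy.spatial.transform import Rotation as R
k=sys.argv[1]
st=state();tcp=st['tcp_pos'];q=st['tool_rot'];T=R.from_quat(q[[1,2,3,0]]).as_matrix()
print(tcp,'toolz',T[:,2],'yawx',np.degrees(np.arctan2(T[1,0],T[0,0])),'F',st['wrist_force'],'M',st['ft_torque'],st['width'],st['joints'][5])
m=camera_model('wrist');p,d=capture('wrist');cv2.imwrite(f'pics/w{k}.png',p[:,:,::-1]);m={a:np.array(b) for a,b in m.items()};m['p']=p;m['d']=d
np.savez(f'w{k}.npz',**m)
rest(m,tcp)
C=cloud(m,d)
S=(np.abs(C[...,2]-.139)<.005)&(np.hypot(C[...,0]-.549,C[...,1]-.166)<.04)
qq=C[S]
if len(qq)>50:
    h=(qq[:,:2]*1000).astype(np.float32);print('rim',len(qq),cv2.minEnclosingCircle(cv2.convexHull(h)))
    # outer-edge least squares circle r=27
E
python3 look.py 7
```

```text
[0.53710052 0.10710263 0.27921306] toolz [-6.60460891e-04 -3.80080158e-04 -9.99999710e-01] yawx 122.66712773951114 F [ 0.45277683 -0.13769411 -4.92652633] M [0.01997052 0.00794304 0.02186425] 0.2199346744844063 1.051069979521952
bar 12944 0.29901535006740754 ((530.25537109375, 118.00018310546875), (30.430416107177734, 115.20109558105469), 27.254234313964844)
pin 438 [0.53564867 0.1071933  0.21743713] [0.50842287 0.08848531 0.21431836] [0.56394385 0.12529869 0.21963634] uv 271 371 253 261
((536.010986328125, 106.96389770507812), (64.55924224853516, 5.6527814865112305), 32.71688461303711)
rim 1803 ((548.793701171875, 165.84356689453125), 27.304235458374023)
```

View pics/w7.png

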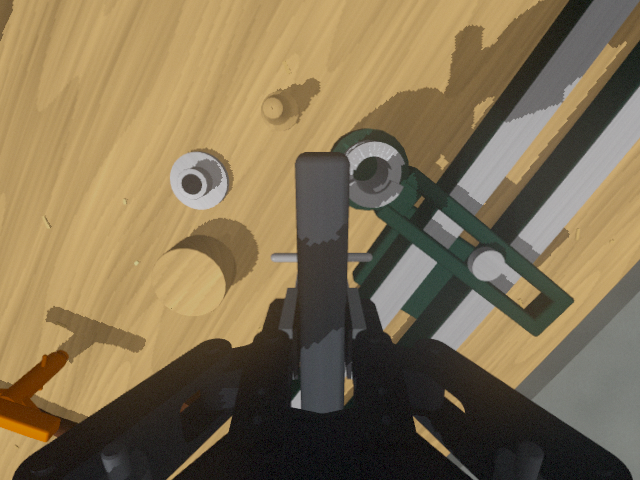

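>>> {"name": "carry_out", "arguments": {
  "deltas": [
    [0, 0, 0, 0.08, 0.4, 0, 1],
    [0, 0, 0, 0.16, 0.75, 0, 1],
    [0, 0, 0, 0.16, 0.75, 0, 1],
    [0, 0, 0, 0.16, 0.75, 0, 1],
    [0, 0, 0, 0.16, 0.75, 0, 1]
  ]
}}

```text
time_s: 6.72
tcp_pos: [0.5497, 0.1661, 0.2791]
tool_rot: [-0.0, 0.48, 0.877, -0.001]
wrist_force: [-0.2, -0.2, -5.1]
width: 0.217
```

```bash
python3 look.py 8
```

```text
[0.54973413 0.16605569 0.27912541] toolz [-1.11900263e-03 -9.97097326e-04 -9.99998877e-01] yawx 122.59799876930049 F [-0.1857564  -0.18930646 -5.09310248] M [-0.01600471 -0.0378148  -0.06081601] 0.21657898324439076 1.1558720434268084
bar 12931 0.29890316236688663 ((542.8151245117188, 176.9603729248047), (30.26873207092285, 115.17129516601562), 27.165475845336914)
pin 439 [0.54832608 0.16613364 0.21725636] [0.52109073 0.14644621 0.21351373] [0.5769434  0.18434258 0.21961946] uv 271 371 253 261
((548.6793212890625, 165.90896606445312), (64.99282836914062, 5.780900955200195), 32.89986038208008)
rim 67 ((548.6234130859375, 165.6899871826172), 27.003408432006836)
```

View pics/w8.png

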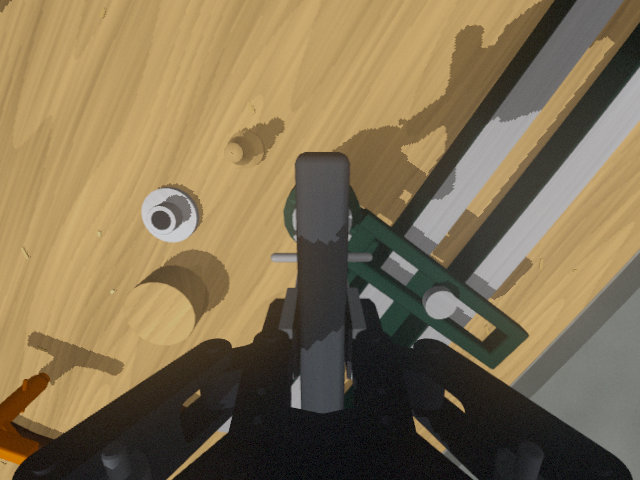

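>>> {"name": "carry_out", "arguments": {
  "deltas": [
    [0, 0, 0, 0, 0.01, -0.1, 1],
    [0, 0, 0, 0, 0.01, -0.2, 1],
    [0, 0, 0, 0, 0.01, -0.3, 1],
    [0, 0, 0, 0, 0.01, -0.4, 1],
    [0, 0, 0, 0, 0.01, -0.45, 1],
    [0, 0, 0, 0, 0.01, -0.5, 1],
    [0, 0, 0, 0, 0.01, -0.5, 1]
  ]
}}

```text
time_s: 7.35
tcp_pos: [0.5491, 0.1665, 0.238]
tool_rot: [-0.001, 0.48, 0.877, -0.001]
wrist_force: [-0.2, 0.1, -3.1]
width: 0.214
```

>>> {"name": "carry_out", "arguments": {
  "deltas": [
    [0, 0, 0, 0, 0, -0.05, 1],
    [0, 0, 0, 0, 0, -0.1, 1],
    [0, 0, 0, 0, 0, -0.13, 1],
    [0, 0, 0, 0, 0, -0.13, 1]
  ]
}}

```text
time_s: 7.68
tcp_pos: [0.5488, 0.1665, 0.2269]
tool_rot: [-0.001, 0.48, 0.877, -0.001]
wrist_force: [-0.3, -0.7, -4.9]
width: 0.218
```

```bash
python3 look.py 9|head -1; python3 - <<'E'
from cell import *
from h import *
for n,(x0,y0) in dict(scene=(300,250),side=(210,190)).items():
    m=camera_model(n);p,d=capture(n);cv2.imwrite(f'pics/{n}9.png',cv2.resize(p[y0:y0+110,x0:x0+110,::-1],None,fx=5,fy=5,interpolation=cv2.INTER_CUBIC))
E
```

```text
[0.54883386 0.16652292 0.22691514] toolz [-0.00383741 -0.00130154 -0.99999179] yawx 122.57780795873481 F [-0.27195355 -0.7016978  -4.86706186] M [ 0.01076397 -0.02014498  0.01401349] 0.21833028709329838 1.1572158717849192
```

View pics/scene9.png

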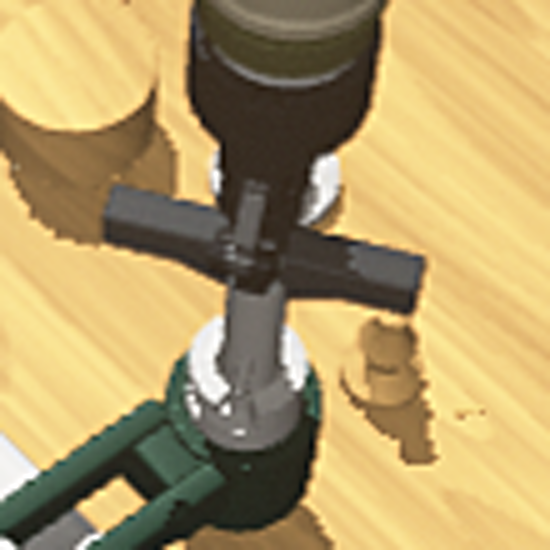

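View pics/side9.png

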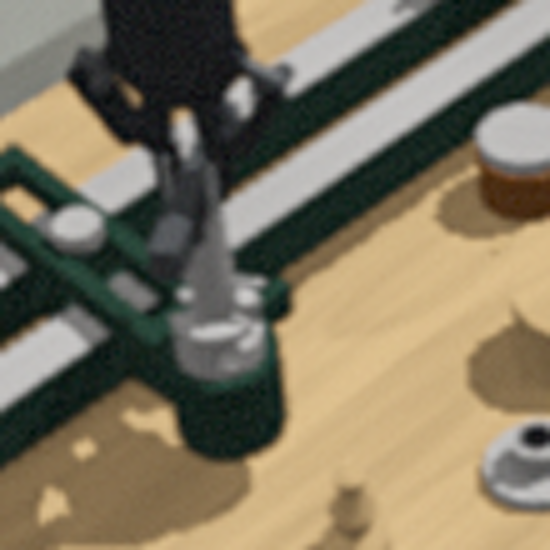

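The post is centred over the collar in both views, with the pin over the gap (scene crop ~(255,390)). Going down gently.

>>> {"name": "carry_out", "arguments": {
  "deltas": [
    [0, -0.005, 0, 0.005, 0, -0.05, 1],
    [0, -0.005, 0, 0.005, 0, -0.1, 1],
    [0, -0.005, 0, 0.005, 0, -0.13, 1],
    [0, -0.005, 0, 0.005, 0, -0.13, 1]
  ]
}}

```text
time_s: 8.17
tcp_pos: [0.5491, 0.1665, 0.2165]
tool_rot: [0.0, 0.48, 0.877, -0.001]
wrist_force: [-0.3, -0.4, -4.7]
width: 0.217
```

>>> {"name": "carry_out", "arguments": {
  "deltas": [
    [0, 0, 0, 0, 0, -0.04, 1],
    [0, 0, 0, 0, 0, -0.08, 1],
    [0, 0, 0, 0, 0, -0.08, 1],
    [0, 0, 0, 0, 0, -0.08, 1]
  ]
}}

```text
time_s: 8.5
tcp_pos: [0.5489, 0.1664, 0.2097]
tool_rot: [-0.0, 0.48, 0.877, -0.001]
wrist_force: [-0.1, 0.4, -4.4]
width: 0.217
```

Pin is now just above the rim. Continuing in small steps.

>>> {"name": "carry_out", "arguments": {
  "deltas": [
    [0, 0, 0, 0, 0, -0.04, 1],
    [0, 0, 0, 0, 0, -0.07, 1],
    [0, 0, 0, 0, 0, -0.07, 1],
    [0, 0, 0, 0, 0, -0.07, 1]
  ]
}}

```text
time_s: 8.83
tcp_pos: [0.5487, 0.1664, 0.2038]
tool_rot: [-0.0, 0.48, 0.877, -0.001]
wrist_force: [-0.3, 0.1, -4.6]
width: 0.218
```

>>> {"name": "carry_out", "arguments": {
  "deltas": [
    [0, 0, 0, 0, 0, -0.03, 1],
    [0, 0, 0, 0, 0, -0.05, 1],
    [0, 0, 0, 0, 0, -0.05, 1],
    [0, 0, 0, 0, 0, -0.05, 1]
  ]
}}

```text
time_s: 9.17
tcp_pos: [0.5486, 0.1664, 0.1997]
tool_rot: [-0.0, 0.48, 0.877, -0.001]
wrist_force: [0.7, 0.4, -3.8]
width: 0.217
```

>>> {"name": "carry_out", "arguments": {
  "deltas": [
    [0, 0, 0, 0.005, 0, -0.04, 1],
    [0, 0, 0, 0.005, 0, -0.07, 1],
    [0, 0, 0, 0.005, 0, -0.07, 1],
    [0, 0, 0, 0.005, 0, -0.07, 1]
  ]
}}

```text
time_s: 9.5
tcp_pos: [0.5488, 0.1664, 0.1937]
tool_rot: [-0.001, 0.48, 0.877, -0.001]
wrist_force: [0.1, 1.3, -4.5]
width: 0.217
```

>>> {"name": "carry_out", "arguments": {
  "deltas": [
    [0, 0, 0, 0, 0, -0.02, 1],
    [0, 0, 0, 0, 0, -0.03, 1],
    [0, 0, 0, 0, 0, -0.03, 1]
  ]
}}

```text
time_s: 9.75
tcp_pos: [0.5487, 0.1664, 0.1911]
tool_rot: [-0.001, 0.48, 0.877, -0.001]
wrist_force: [0.5, 0.5, -4.8]
width: 0.215
```

>>> {"name": "carry_out", "arguments": {
  "deltas": [
    [0, 0, 0, 0, 0, -0.01, 1],
    [0, 0, 0, 0, 0, -0.02, 1],
    [0, 0, 0, 0, 0, -0.02, 1]
  ]
}}

```text
time_s: 10.0
tcp_pos: [0.5486, 0.1664, 0.1893]
tool_rot: [-0.001, 0.48, 0.877, -0.001]
wrist_force: [0.3, -0.2, -4.8]
width: 0.215
```

>>> {"name": "carry_out", "arguments": {
  "deltas": [
    [0, 0, 0, 0, 0, -0.01, 1],
    [0, 0, 0, 0, 0, -0.02, 1],
    [0, 0, 0, 0, 0, -0.02, 1]
  ]
}}

```text
time_s: 10.25
tcp_pos: [0.5487, 0.1664, 0.1882]
tool_rot: [-0.0, 0.48, 0.877, -0.001]
wrist_force: [-0.2, -0.7, -1.4]
width: 0.218
```

Ledge felt at TCP z ≈ 0.188 (fz went from −4.8 to −1.4 N). I'll lift about 1 mm and twist clockwise inside the channel.

>>> {"name": "carry_out", "arguments": {
  "deltas": [
    [0, 0, 0, 0, 0, 0.015, 1],
    [0, 0, -0.08, 0, 0, 0.015, 1],
    [0, 0, -0.16, 0, 0, 0.015, 1],
    [0, 0, -0.24, 0, 0, 0.015, 1],
    [0, 0, -0.24, 0, 0, 0.015, 1],
    [0, 0, -0.24, 0, 0, 0.015, 1]
  ]
}}

```text
time_s: 10.75
tcp_pos: [0.5487, 0.1664, 0.1893]
tool_rot: [-0.001, 0.56, 0.828, -0.001]
wrist_force: [-0.1, -0.4, -4.4]
width: 0.215
```

```bash
python3 look.py 10|head -1
```

```text
[0.54868311 0.16635733 0.18927129] toolz [-0.00263206 -0.00126648 -0.99999573] yawx 111.8736352641414 F [-0.0916176  -0.44711905 -4.35769766] M [ 0.00840293 -0.02314665  0.01245575] 0.21451786087947325 1.3438740730792131
```

>>> {"name": "carry_out", "arguments": {
  "deltas": [
    [0, 0, -0.1, 0, 0, 0, 1],
    [0, 0, -0.2, 0, 0, 0, 1],
    [0, 0, -0.3, 0, 0, 0, 1],
    [0, 0, -0.4, 0, 0, 0, 1],
    [0, 0, -0.4, 0, 0, 0, 1],
    [0, 0, -0.4, 0, 0, 0, 1]
  ]
}}

```text
time_s: 11.3
tcp_pos: [0.5487, 0.1663, 0.1892]
tool_rot: [-0.001, 0.682, 0.732, -0.001]
wrist_force: [-0.1, -0.6, -5.2]
width: 0.219
```

>>> {"name": "carry_out", "arguments": {
  "deltas": [
    [0, 0, -0.1, 0, 0, 0, 1],
    [0, 0, -0.2, 0, 0, 0, 1],
    [0, 0, -0.3, 0, 0, 0, 1],
    [0, 0, -0.4, 0, 0, 0, 1],
    [0, 0, -0.4, 0, 0, 0, 1],
    [0, 0, -0.4, 0, 0, 0, 1]
  ]
}}

```text
time_s: 11.8
tcp_pos: [0.5487, 0.1664, 0.1892]
tool_rot: [-0.001, 0.787, 0.617, -0.001]
wrist_force: [0.6, -0.7, -4.9]
width: 0.218
```

```bash
python3 look.py 11|head -1
```

```text
[0.54867907 0.16635941 0.18922271] toolz [-2.96756560e-03  5.10038794e-04 -9.99995467e-01] yawx 76.26489719659696 F [ 0.60216771 -0.6714128  -4.94902296] M [-0.06704789 -0.05046224  0.04675188] 0.21804800171545247 1.964411948829247
```

>>> {"name": "carry_out", "arguments": {
  "deltas": [
    [0, 0, -0.1, 0, 0, 0, 1],
    [0, 0, -0.2, 0, 0, 0, 1],
    [0, 0, -0.29, 0, 0, 0, 1],
    [0, 0, -0.29, 0, 0, 0, 1],
    [0, 0, -0.29, 0, 0, 0, 1]
  ]
}}

```text
time_s: 12.27
tcp_pos: [0.5487, 0.1663, 0.1892]
tool_rot: [-0.001, 0.851, 0.525, -0.001]
wrist_force: [-0.4, -1.0, -4.7]
width: 0.219
```

```bash
python3 look.py 12|head -1
```

```text
[0.54868755 0.16631277 0.18922716] toolz [-0.00277518  0.00110115 -0.99999554] yawx 63.39610840145464 F [-0.37091695 -0.95951236 -4.67990453] M [-0.01097179  0.06662465  0.00282759] 0.21919578287003658 2.188637909747905
```

>>> {"name": "carry_out", "arguments": {
  "deltas": [
    [0, 0, 0, 0, 0, -0.015, 1],
    [0, 0, 0, 0, 0, -0.03, 1],
    [0, 0, 0, 0, 0, -0.03, 1]
  ]
}}

```text
time_s: 12.57
tcp_pos: [0.5486, 0.1663, 0.1865]
tool_rot: [-0.001, 0.851, 0.526, -0.001]
wrist_force: [0.5, -0.5, -5.3]
width: 0.216
```

Already 1.7 mm below the ledge with no contact force, so the pin is entering the notches. Lowering on.

>>> {"name": "carry_out", "arguments": {
  "deltas": [
    [0, 0, 0, 0, 0, -0.02, 1],
    [0, 0, 0, 0, 0, -0.04, 1],
    [0, 0, 0, 0, 0, -0.04, 1]
  ]
}}

```text
time_s: 12.82
tcp_pos: [0.5486, 0.1662, 0.1829]
tool_rot: [-0.001, 0.851, 0.526, -0.001]
wrist_force: [1.8, -0.3, -5.2]
width: 0.214
```

>>> {"name": "carry_out", "arguments": {
  "deltas": [
    [0, 0, 0, 0, 0, -0.015, 1],
    [0, 0, 0, 0, 0, -0.025, 1],
    [0, 0, 0, 0, 0, -0.025, 1]
  ]
}}

```text
time_s: 13.07
tcp_pos: [0.5486, 0.1662, 0.1807]
tool_rot: [-0.001, 0.851, 0.526, -0.001]
wrist_force: [0.4, -0.2, -5.7]
width: 0.213
```

```bash
python3 look.py 13|head -1
```

```text
[0.54856296 0.16622156 0.18065304] toolz [-3.43257091e-03  7.33185375e-04 -9.99993840e-01] yawx 63.44664649175021 F [ 0.38848035 -0.17503069 -5.71405631] M [-0.02033963 -0.08011643  0.01127386] 0.2134610030295138 2.1877707471423604
```

>>> {"name": "carry_out", "arguments": {
  "deltas": [
    [0, 0, 0, 0, 0, -0.01, 1],
    [0, 0, 0, 0, 0, -0.015, 1],
    [0, 0, 0, 0, 0, -0.015, 1]
  ]
}}

```text
time_s: 13.37
tcp_pos: [0.5487, 0.1663, 0.1802]
tool_rot: [-0.001, 0.851, 0.526, -0.001]
wrist_force: [-0.9, 0.3, 0.4]
width: 0.222
```

>>> {"name": "carry_out", "arguments": {
  "deltas": [
    [0, 0, 0, 0, 0, -0.005, 1],
    [0, 0, 0, 0, 0, -0.01, 1],
    [0, 0, 0, 0, 0, -0.01, 1]
  ]
}}

```text
time_s: 13.62
tcp_pos: [0.5487, 0.1663, 0.1801]
tool_rot: [-0.001, 0.851, 0.526, -0.001]
wrist_force: [-3.1, -0.3, 3.3]
width: 0.219
```

Notch floor felt at z = 0.1801, 8 mm below the ledge contact, as specified. Releasing.

>>> {"name": "carry_out", "arguments": {
  "deltas": [
    [0, 0, 0, 0, 0, 0, 0.3],
    [0, 0, 0, 0, 0, 0, -0.3],
    [0, 0, 0, 0, 0, 0, -1],
    [0, 0, 0, 0, 0, 0, -1],
    [0, 0, 0, 0, 0, 0, -1],
    [0, 0, 0, 0, 0, 0, -1],
    [0, 0, 0, 0, 0, 0, -1],
    [0, 0, 0, 0, 0, 0, -1]
  ]
}}

```text
time_s: 14.28
tcp_pos: [0.5487, 0.1664, 0.18]
tool_rot: [-0.001, 0.851, 0.526, -0.001]
wrist_force: [0.4, 0.8, -0.1]
width: 1.001
```

>>> {"name": "carry_out", "arguments": {
  "deltas": [
    [0, 0, 0, 0, 0, 0.2, -1],
    [0, 0, 0, 0, 0, 0.5, -1],
    [0, 0, 0, 0, 0, 1, -1],
    [0, 0, 0, 0, 0, 1, -1],
    [0, 0, 0, 0, 0, 1, -1]
  ]
}}

```text
time_s: 14.7
tcp_pos: [0.5504, 0.1667, 0.2628]
tool_rot: [0.0, 0.851, 0.526, 0.002]
wrist_force: [0.2, 0.6, -1.0]
width: 1.001
```

>>> {"name": "carry_out", "arguments": {
  "deltas": [
    [0, 0, 0, -0.4, -0.4, 0.5, -1],
    [0, 0, 0, -0.8, -0.8, 0.5, -1],
    [0, 0, 0, -0.8, -0.8, 0.5, -1],
    [0, 0, 0, -0.8, -0.8, 0.5, -1],
    [0, 0, 0, -0.8, -0.8, 0.5, -1]
  ]
}}

```text
time_s: 15.12
tcp_pos: [0.4859, 0.1022, 0.3026]
tool_rot: [0.0, 0.851, 0.525, 0.002]
wrist_force: [2.0, 0.7, -0.6]
width: 0.996
```

```bash
python3 - <<'E'
from cell import *
from h import *
m=camera_model('wrist');p,d=capture('wrist');cv2.imwrite('pics/w14.png',p[:,:,::-1])
C=cloud(m,d)
S=(np.abs(C[...,2]-.2)<.008)&(np.hypot(C[...,0]-.549,C[...,1]-.166)<.09);q=C[S]
print(len(q),np.median(q[:,2]) if len(q) else 0,cv2.minAreaRect((q[:,:2]*1000).astype(np.float32)))
for n in ['scene','side']:
    mm=camera_model(n);p,d=capture(n);cv2.imwrite(f'pics/{n}14.png',p[:,:,::-1]);np.savez(f'{n}14.npz',p=p,d=d,**mm)
    u0,v0=map(int,proj(mm,[.549,.166,.16]));cv2.imwrite(f'pics/{n}14c.png',cv2.resize(p[v0-50:v0+50,u0-50:u0+50,::-1],None,fx=5,fy=5,interpolation=cv2.INTER_CUBIC))
print(state())
E
```

```text
6253 0.199874807296558 ((547.73974609375, 166.7115478515625), (139.7991485595703, 20.495691299438477), 63.20426940917969)
{'time_s': 15.2667, 'joints': array([4.59425252e-02, 1.48100604e-01, 4.56301311e-03, 1.42472506e+00,
       1.99857469e-03, 2.07963869e+00]), 'qd': array([ 0.0065664 ,  0.00962942,  0.00499357,  0.0052999 ,  0.00051715,
       -0.00297259]), 'effort': array([-2.10040882e-01, -3.95565569e+01,  3.02007723e+01,  1.18727947e-02,
       -2.89576485e-03,  2.55413572e-03]), 'tcp_pos': array([0.48664856, 0.10305872, 0.30177727]), 'tool_rot': array([-2.56857712e-04,  8.50452412e-01,  5.26049515e-01,  1.59294531e-03]), 'wrist_force': array([ 0.0649829 ,  1.24114641, -0.22055551]), 'ft_torque': array([ 0.02110353,  0.01626139, -0.03526075]), 'width': 0.9993055530138917}
```

View pics/scene14c.png

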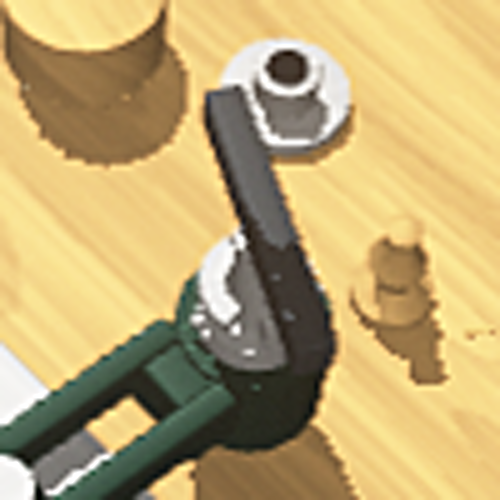

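View pics/side14c.png

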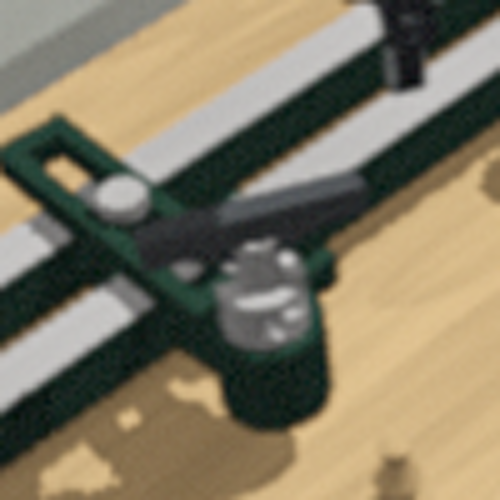

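View pics/w14.png

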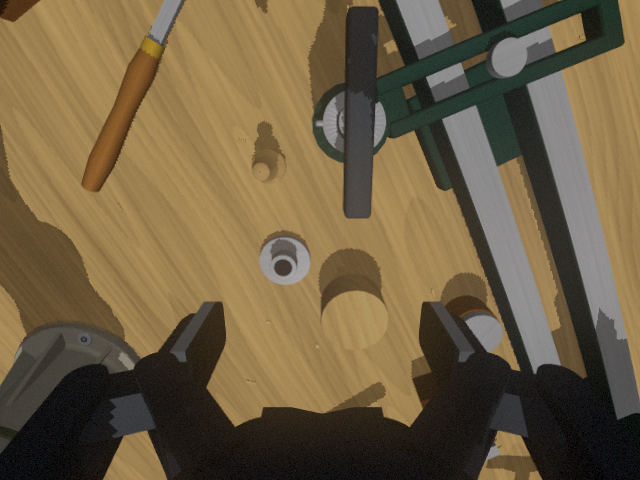

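View pics/scene14.png

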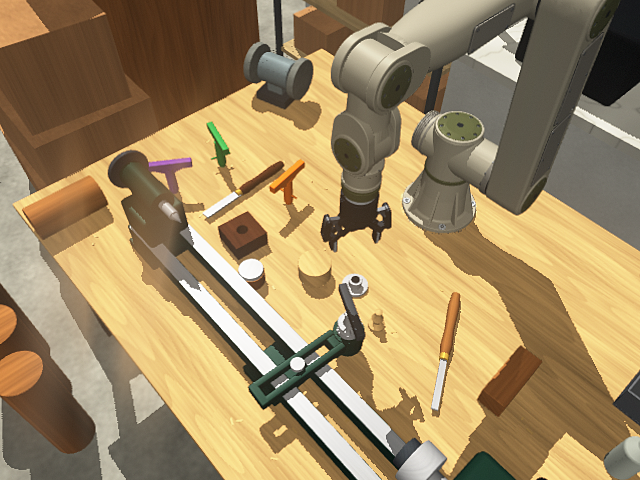

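The bar top reads z = 0.200 m (0.201 expected when seated), its yaw is 63°, it is free of the gripper, and the bystanders are where they were. Handing in.

```bash
python3 -c "
from cell import close_job
print(close_job())"
```

```text
the job is handed in; nothing more can be done
None
```

The tool rest is locked in the banjo socket and released. I handed the job in at about 15.3 s of the 72 s allowed.

**What I did:** I lifted the steel rest out of its stand and lowered the post with the pin at about 33° (world), through the rim gaps. When I felt the ledge, I raised the rest about 1 mm and twisted it about 59° clockwise. I then lowered it until the pin touched the notch floors, opened the gripper and backed away.

**Last checks:**
- **Depth:** the notch floor was felt 8.1 mm below the ledge contact, against 8 mm expected. After release the bar top read 0.200 m, against 0.201 m when fully seated.
- **Angle:** the bar sits at 63.2°, about 0.5° from the notch centre.
- **Force:** no force reading exceeded about 6 N, counting the rest's 5 N weight. Forces were read only at the end of each move, not during it.
- **Bystanders:** by eye, the bystanders and the coloured look-alikes are where they started.

**Disagreement:** the scene camera placed the rest and the socket about 4–5 mm away from where the wrist camera did. I used the wrist camera, and the contact-free insertion supported that choice.

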